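Push the ribbon rolls home in their rack and shut the keeper

ROBOT

A 6-joint arm with a two-finger parallel gripper is mounted at the origin on the work surface; the furniture and walls round the work are solid. World frame = base frame: x ahead of the robot, y to its left, z up, the work surface at z = 0. Lengths are in mm, angles in rad, forces in N, time in s.
With the tool pointing down it reaches from about 275 to 850 mm from the base axis. Payload 5.2 kg.
Tool frame: the origin (TCP) lies between the finger pads; the fingertips stand 17 mm ahead of it and the grasp point (between the pads) lies 2 mm behind it; z points along the fingers, y is the direction in which the jaws open and shut (so a half turn about z gives the same grasp; the last joint's range is limited). The gripper opens to 85 mm and grips with 20 to 120 N. Pads are 22 mm wide; open, the fingers measure 114 mm over their backs; the gripper's body (76 mm by 85 mm) begins 54 mm behind the grasp point. The pads swing forward as they close: fully open they stand 13 mm farther back than shut.
Start: joints at [-1.435, 0.259, 1.535, -0, 1.348, -0.203], TCP at [182.816, -518.732, 248.31] pointing down, gripper open.
Joint ranges: [-3.14, 3.14], [-0.91, 2.08], [0.19, 2.58], [-1.22, 4.36], [0.22, 2.71], [-3.12, 3.12]. Speed limits (rad/s): [2.57, 2.57, 3.14, 3.14, 3.14, 3.14].

INTERFACE

Orientations are given as [roll, pitch, yaw] about the fixed x, y, z axes, in that order (R = Rz(yaw) Ry(pitch) Rx(roll)).
In Python, from cell import ctrl gives the robot as it stands.
- The arm moves only by the shell command python3 -m handwheel 'ROWS' [FORCE]. ROWS is JSON, a list of rows, each an object of numbers: "grip": the opening in per cent of the stroke, from 0 (shut) to 100 (fully open); "tx", "ty", "tz": the shift along the world's x, y, z in m; "wx", "wy", "wz": the turn, a rotation vector about the world's x, y, z in rad. A call has 1 to 8 rows; each row shifts and turns the pose as measured when the row begins; what a row does not reach is not made up. A row lasts 1/12 s, in which the tool goes at most 41.7 mm and 7.16 degrees, less where a joint would pass 70% of its speed; a pose out of reach is approached as far as the arm can. A call is refused whole if a number of a shift passes 0.0417 or a number of a turn 0.125, either way. A call with a gripper value outside its range is refused whole. The fingers move at their own pace and stop on an object; FORCE is the grip in N (left out, the last holds). Time passes only in rows, so rows that do not move let the fingers close. It gives the time, the measured TCP pose, the force and the opening at its end, in the units of the state.
- ctrl.get_obs(): the state, without advancing time (a new reading comes with each control period).
- ctrl.camera(name): name is "side" or "top" or "wrist"; returns a dict with "img" (400x640x3 uint8, red, green, blue), "mtx" (3x3 intrinsics, pixels), "rvec" (rotation vector, rad) and "tvec" (3), from world to camera coordinates, as OpenCV has them. Camera axes: x right, y down, z forward; pixel columns grow to the right and rows downward; lengths in mm; the calibration is good to about 2 mm. A picture is of the moment at which its call begins. There is no depth.
- ctrl.job_done(): hands the job in, once; it reports no verdict.
The state is a dict: "t": time; "qpos": joint angles; "dq": joint speeds; "joint_efforts": joint torques, N m; "tool_pos": TCP position; "orientation": TCP orientation; "contact_force": force on the tool from outside, world axes, zero at the start; "torque": the same for the moment, N m; "finger_gap": opening from 0.0 (shut) to 1.0 (fully open).
Only numpy, scipy, OpenCV 4.12 (cv2) and the standard library are available. Lean on these libraries where they do the work, as an engineer would, in place of code of your own. Each camera call takes 0.05 s, during which the arm holds its last target. There are 200 camera calls.

TASK

Without picking anything up, push the row of three ribbon rolls along the rack's channel from behind, as one train, until the first roll rests against the end stop and the row is closed up. Then push the orange keeper arm round until it lies fully shut across the channel behind the last roll. Leave the other things on the table where they are.

Things in the scene. Friction and masses are not known exactly. Their poses are not given: they have to be found in the camera images.
- rack: Low rack fixed to the table: a straight channel, aluminium floor 4 mm thick, two brown wooden side walls 60 mm apart inside, 6 mm thick, tops 16 mm above the table. Origin on the table under the middle of the end stop's inner face; x along the channel towards the stop, y across, z up. Channel from x = -270 mm (open end) to x = 0 (stop: wooden plate 12 mm thick, 40 mm high).
- row_back (a point): Point of the rack's mid-line at x = -167 mm, 20 mm above the table: where the back of the last roll lies once the row is home (roll centres then near x = -28, -83, -139 mm, y = 0). At the start the row is 35 to 75 mm short of home. A small steel catch stands on the wall beside it at y = +34 mm, top 36 mm above the table.
- roll_1: Crimson roll of tying ribbon, 55 mm across and 32 mm high, standing flat in the rack's channel; origin at the centre of its underside, z up. The three rolls stand in one touching row; which colour is first, middle or last varies.
- roll_2: Pink-red roll of tying ribbon, 55 mm across and 32 mm high, standing flat in the rack's channel; origin at the centre of its underside, z up. The three rolls stand in one touching row; which colour is first, middle or last varies.
- roll_3: Yellow roll of tying ribbon, 55 mm across and 32 mm high, standing flat in the rack's channel; origin at the centre of its underside, z up. The three rolls stand in one touching row; which colour is first, middle or last varies.
- keeper (a joint): Angle (rad) of the orange keeper arm about its vertical pivot. 0 = shut, at its end stop: arm straight across the channel along the rack's +y, just behind the last roll (6 mm play). 1.57 = along the rack's -x. Starts open at 1.75 to 2.2, outside the channel, pointing to its open end. Seen from above it shuts clockwise. Light friction (1 N at mid-arm) holds it where it is left.
- keeper_pivot (a point): Pivot axis of the keeper, outside the wall at x = -178, y = -43 mm of the rack, 30 mm above the table (mid-height of the arm). The arm is a bar 81 mm long from the pivot, 10 mm thick, from 18 to 42 mm above the table, so it swings just above the side walls.
- keeper_end (a point): Middle of the free end face of the keeper arm, 81 mm from the pivot, 30 mm above the table; moves with the arm. Room round the work: a fixed steel bar of the machine behind hangs 0.47 m above the table about 0.10 to 0.2 m beyond the rack's far side (from the robot), so keep the wrist low there; the blue sealer with its raised arm stands just beyond the rack's end stop.
- weight_2: Bystander: black cast iron knob weight, 52 mm across, 50 mm high; origin under its centre.
- jar_spice: Bystander: spice jar with white cap, 47 mm across, 98 mm high; origin under its centre.
- tape_clear: Bystander: roll of packing tape lying flat, 94 mm across, 48 mm high; origin under its centre.
- brush_hand: Bystander: turquoise hand brush, 30 x 85 x 55 mm; origin under its centre.
- marker: Bystander: white marker with black cap, 135 mm long, 17 mm thick, lying; origin under its centre.
There are look-alikes about, which are no part of the job. Of the things shaped like the roll_1, the crimson one is meant.

How it is judged:
By the outcome, as a careful person would: the job done as asked, in the order asked, and still so for the second after the job is handed in, with the robot touching nothing.
It also fails if it takes over 51 s, if anything falls off the work surface, if the arm or the gripper's body presses on something with over 40 N, if the wrist force passes 120 N, or if a joint passes its speed limit or range.

## Working session

There is one attempt and no reset: what is moved stays moved. The work goes in short steps, Python scripts to look and compute and a shell command to move; the robot and the scene stay as the last step left them, time stands still between calls to the robot, and variables do not carry over. Pictures are saved under pics/ and viewed, about 8 in all and at most 12, crops included, and the job is handed in when it is done.

```bash
mkdir -p pics
cat > h.py <<'E'
import numpy as np, cv2
from cell import ctrl
def cam(n,save=None):
    c=ctrl.camera(n)
    if save: cv2.imwrite('pics/'+save,c['img'][:,:,::-1])
    return c
def ray(c,uv,z):
    K=np.array(c['mtx'],float);R,_=cv2.Rodrigues(np.array(c['rvec'],float));t=np.array(c['tvec'],float).ravel()
    uv=np.atleast_2d(np.array(uv,float))
    d=(R.T@np.linalg.inv(K)@np.c_[uv,np.ones(len(uv))].T).T
    o=-R.T@t
    return o+d*((z-o[2])/d[:,2])[:,None]
def proj(c,P):
    return cv2.projectPoints(np.array(P,float).reshape(-1,1,3),np.array(c['rvec'],float),np.array(c['tvec'],float),np.array(c['mtx'],float),None)[0].reshape(-1,2)
E
python3 - <<'E'
from h import *
a=cam('top','top0.png');b=cam('side','side0.png')
for c in(a,b):
    R,_=cv2.Rodrigues(np.array(c['rvec'],float));print(-R.T@np.array(c['tvec']).ravel(),R[2])
o=ctrl.get_obs();print(o['t'],o['orientation'],o['contact_force'])
E
```

```text
[ 427.76776681   44.3641408  1095.07887751] [ 0.0609211  -0.00139993 -0.9981416 ]
[ 539.61298314 -746.9688942   783.93187195] [-0.04364354  0.72865888 -0.68348481]
0.1 [-3.13998078e+00 -3.65131528e-04  3.38796155e-01] [ 0.25300607 -0.32968736 -0.34176185]
```

View pics/top0.png

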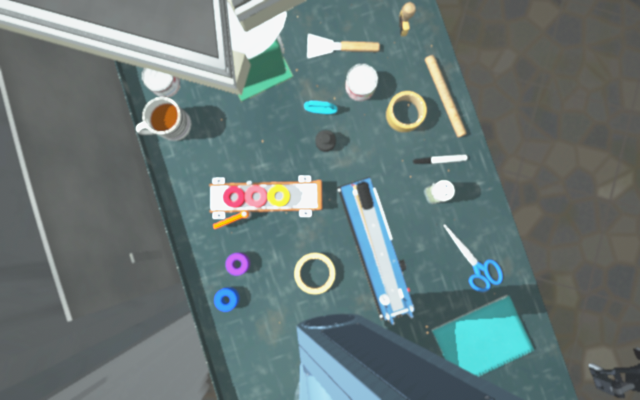

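View pics/side0.png

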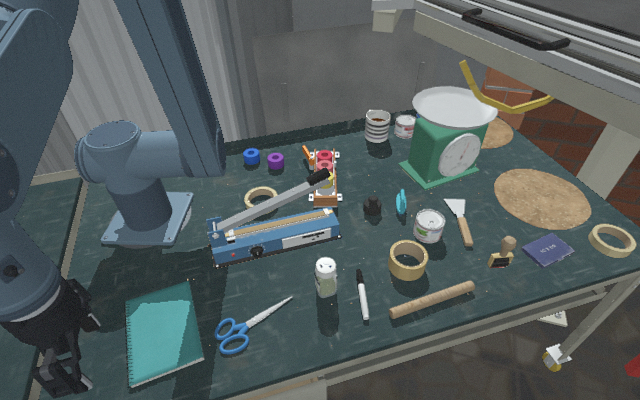

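The top view shows crimson (234,196), pink (257,196) and yellow (279,196) in the rack, with the stop at (320,194) and the orange keeper at (213–250, 215–226). The look-alike rolls, purple (237,264) and blue (226,299), lie outside the rack. I'll measure and enlarge.

Run:
```python
from h import *
c=cam('top'); im=c['img']
cr=im[165:245,190:340]; 
hsv=cv2.cvtColor(im,cv2.COLOR_RGB2HSV)
def comps(lo,hi,x0,y0,x1,y1,z,name):
    m=np.zeros(im.shape[:2],np.uint8); m[y0:y1,x0:x1]=cv2.inRange(hsv,lo,hi)[y0:y1,x0:x1]
    cs,_=cv2.findContours(m,cv2.RETR_EXTERNAL,cv2.CHAIN_APPROX_NONE)
    for k in cs:
        if cv2.contourArea(k)<40: continue
        r=cv2.minAreaRect(k);b=cv2.boxPoints(r)
        print(name,cv2.contourArea(k),np.round(r[0],1),'->',np.round(ray(c,r[0],z)[0]),'corners',b.round(1).tolist(),ray(c,b,z)[:,:2].round().tolist())
comps((20,150,120),(35,255,255),200,170,330,220,32,'yellow')
comps((165,60,120),(180,255,255),200,170,330,220,32,'reds')
comps((5,150,120),(19,255,255),200,170,335,235,42,'orange')
# rack corners: brown walls
cv2.imwrite('pics/crop.png',cv2.resize(cr,None,fx=5,fy=5,interpolation=cv2.INTER_CUBIC)[:,:,::-1])
```

```text
yellow 304.5 [278.2 195.8] -> [508. 163.  32.] corners [[264.5, 195.5], [278.0, 182.0], [292.0, 196.0], [278.5, 209.5]] [[509.0, 197.0], [543.0, 164.0], [508.0, 129.0], [474.0, 162.0]]
reds 713.5 [244.5 196. ] -> [507. 246.  32.] corners [[223.0, 185.0], [266.0, 185.0], [266.0, 207.0], [223.0, 207.0]] [[533.0, 300.0], [535.0, 194.0], [480.0, 193.0], [479.0, 299.0]]
```

View pics/crop.png

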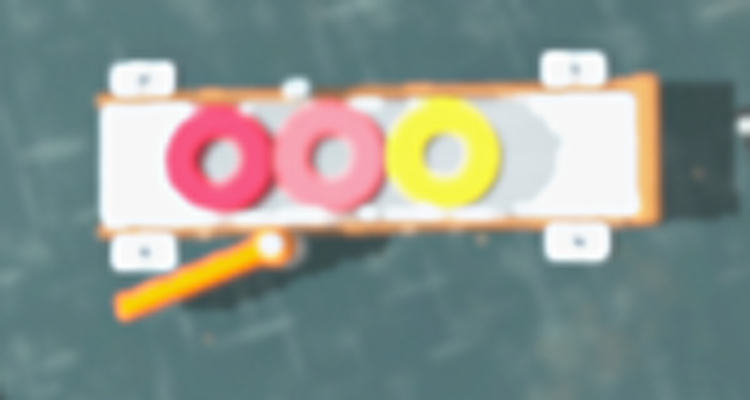

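The enlarged crop shows the wall ends at (98,98) and (98,236), the stop's inner face at x≈640, the rolls at (220,158), (330,155) and (443,153), the pivot at (272,245), the keeper end at (122,305) and the steel catch at (296,88). Crimson is the last roll.

Run:
```python
from h import *
c=cam('top')
f=lambda x,y,z:ray(c,[190+(x+.5)/5-.5,165+(y+.5)/5-.5],z)[0].round(1)
for n,p in dict(wLfar=(98,98,16),wLnear=(98,236,16),wRfar=(640,84,16),wRnear=(640,228,16),stopfar=(638,78,40),stopnear=(638,222,40),cr=(220,158,32),pk=(330,155,32),ye=(443,153,32),piv=(272,245,42),kend=(120,306,42),catch=(296,88,36)).items(): print(n,f(*p))
```

```text
wLfar [536.6 339.   16. ]
wLnear [467.1 337.   16. ]
wRfar [547.2  66.3  16. ]
wRnear [474.6  65.2  16. ]
stopfar [547.5  66.8  40. ]
stopnear [476.5  65.8  40. ]
cr [505.9 273.4  32. ]
pk [508.1 219.   32. ]
ye [509.8 163.   32. ]
piv [462.8 244.7  42. ]
kend [432.  318.2  42. ]
catch [540.8 235.9  36. ]
```

```bash
python3 - <<'E'
from h import *
a=cam('top');b=cam('side')
# sealer arm tip: height at which the two rays agree
for z in range(0,260,30): print(z,ray(a,(363,190),z)[0].round(),ray(b,(322,175),z)[0].round())
E
python3 -m handwheel '[{"grip":0,"tz":0.04,"wz":-0.1},{"grip":0,"tz":0.04,"wz":-0.1},{"grip":0,"tz":0.04,"wz":-0.1},{"grip":0,"tz":0.0}]' 30
```

```text
0 [528. -50.   0.] [502. 207.   0.]
30 [526. -47.  30.] [503. 170.  30.]
60 [523. -45.  60.] [505. 134.  60.]
90 [520. -42.  90.] [506.  97.  90.]
120 [517. -39. 120.] [508.  61. 120.]
150 [515. -37. 150.] [509.  24. 150.]
180 [512. -34. 180.] [511. -12. 180.]
210 [509. -32. 210.] [512. -49. 210.]
240 [506. -29. 240.] [514. -85. 240.]$[0]: bad value
```

```bash
python3 -m handwheel '[{"grip":0.0,"tx":0.0,"ty":0.0,"tz":0.04,"wx":0.0,"wy":0.0,"wz":-0.1},{"grip":0.0,"tx":0.0,"ty":0.0,"tz":0.04,"wx":0.0,"wy":0.0,"wz":-0.1},{"grip":0.0,"tx":0.0,"ty":0.0,"tz":0.04,"wx":0.0,"wy":0.0,"wz":-0.1}]' 30 || python3 -m handwheel --help
```

```text
t: 0.55
tool_pos: [181.9, -512.0, 359.7]
orientation: [-3.116, -0.001, 0.03]
contact_force: [0.1, -1.7, -0.4]
finger_gap: 0.606
```

```bash
python3 -m handwheel '[{"grip":0.0,"tx":0.014,"ty":0.038,"tz":0.0,"wx":0.0,"wy":0.0,"wz":0.0},{"grip":0.0,"tx":0.014,"ty":0.038,"tz":0.0,"wx":0.0,"wy":0.0,"wz":0.0},{"grip":0.0,"tx":0.014,"ty":0.038,"tz":0.0,"wx":0.0,"wy":0.0,"wz":0.0},{"grip":0.0,"tx":0.014,"ty":0.038,"tz":0.0,"wx":0.0,"wy":0.0,"wz":0.0},{"grip":0.0,"tx":0.014,"ty":0.038,"tz":0.0,"wx":0.0,"wy":0.0,"wz":0.0},{"grip":0.0,"tx":0.014,"ty":0.038,"tz":0.0,"wx":0.0,"wy":0.0,"wz":0.0},{"grip":0.0,"tx":0.014,"ty":0.038,"tz":0.0,"wx":0.0,"wy":0.0,"wz":0.0},{"grip":0.0,"tx":0.014,"ty":0.038,"tz":0.0,"wx":0.0,"wy":0.0,"wz":0.0}]'
```

```text
t: 1.22
tool_pos: [292.8, -210.4, 371.1]
orientation: [3.141, -0.006, 0.01]
contact_force: [1.0, 0.2, 0.3]
finger_gap: -0.001
```

Tracking well. Remaining: about +210 in x and +541 in y.

```bash
python3 -m handwheel '[{"grip":0.0,"tx":0.015,"ty":0.038,"tz":0.0,"wx":0.0,"wy":0.0,"wz":0.0},{"grip":0.0,"tx":0.015,"ty":0.038,"tz":0.0,"wx":0.0,"wy":0.0,"wz":0.0},{"grip":0.0,"tx":0.015,"ty":0.038,"tz":0.0,"wx":0.0,"wy":0.0,"wz":0.0},{"grip":0.0,"tx":0.015,"ty":0.038,"tz":0.0,"wx":0.0,"wy":0.0,"wz":0.0},{"grip":0.0,"tx":0.015,"ty":0.038,"tz":0.0,"wx":0.0,"wy":0.0,"wz":0.0},{"grip":0.0,"tx":0.015,"ty":0.038,"tz":0.0,"wx":0.0,"wy":0.0,"wz":0.0},{"grip":0.0,"tx":0.015,"ty":0.038,"tz":0.0,"wx":0.0,"wy":0.0,"wz":0.0},{"grip":0.0,"tx":0.015,"ty":0.038,"tz":0.0,"wx":0.0,"wy":0.0,"wz":0.0}]' && python3 -m handwheel '[{"grip":0.0,"tx":0.014,"ty":0.038,"tz":0.0,"wx":0.0,"wy":0.0,"wz":0.0},{"grip":0.0,"tx":0.014,"ty":0.038,"tz":0.0,"wx":0.0,"wy":0.0,"wz":0.0},{"grip":0.0,"tx":0.014,"ty":0.038,"tz":0.0,"wx":0.0,"wy":0.0,"wz":0.0},{"grip":0.0,"tx":0.014,"ty":0.038,"tz":0.0,"wx":0.0,"wy":0.0,"wz":0.0},{"grip":0.0,"tx":0.014,"ty":0.035,"tz":0.0,"wx":0.0,"wy":0.0,"wz":0.0},{"grip":0.0,"tx":0.01,"ty":0.02,"tz":0.0,"wx":0.0,"wy":0.0,"wz":0.0},{"grip":0.0,"tx":0.0,"ty":0.0,"tz":0.0,"wx":0.0,"wy":0.0,"wz":0.0}]'
```

```text
t: 1.88
tool_pos: [409.3, 102.3, 373.5]
orientation: [3.137, -0.016, 0.007]
contact_force: [-0.3, -0.6, -0.0]
finger_gap: -0.0
t: 2.47
tool_pos: [489.0, 325.1, 371.7]
orientation: [3.138, -0.017, 0.016]
contact_force: [-1.2, -0.4, -0.9]
finger_gap: 0.001
```

```bash
python3 -m handwheel '[{"grip":0.0,"tx":0.013,"ty":0.012,"tz":-0.037,"wx":0.0,"wy":0.015,"wz":0.018},{"grip":0.0,"tx":0.0,"ty":0.0,"tz":-0.04,"wx":0.0,"wy":0.0,"wz":0.0},{"grip":0.0,"tx":0.0,"ty":0.0,"tz":-0.04,"wx":0.0,"wy":0.0,"wz":0.0},{"grip":0.0,"tx":0.0,"ty":0.0,"tz":-0.04,"wx":0.0,"wy":0.0,"wz":0.0},{"grip":0.0,"tx":0.0,"ty":0.0,"tz":-0.04,"wx":0.0,"wy":0.0,"wz":0.0},{"grip":0.0,"tx":0.0,"ty":0.0,"tz":-0.04,"wx":0.0,"wy":0.0,"wz":0.0},{"grip":0.0,"tx":0.0,"ty":0.0,"tz":0.0,"wx":0.0,"wy":0.0,"wz":0.0}]'
python3 - <<'E'
from h import *
c=cam('wrist')
o=ctrl.get_obs();print(o['tool_pos'],o['orientation'])
O=np.array([511.5,67,0]);e=np.array([.035,-.9994,0]);n=np.array([.9994,.035,0])
P=lambda x,y,z:O+x*e+y*n+[0,0,z]
im=c['img'][:,:,::-1].copy()
for x,y,z in [(-270,36,16),(-270,-36,16),(-178,-43,42),(-206,0,36),(-167,34,36),(-234,0,36)]:
    u=proj(c,P(x,y,z))[0];print(x,y,u.round())
    if abs(u).max()<2000: cv2.drawMarker(im,tuple(int(v) for v in u),(0,255,0),0,14,1)
cv2.imwrite('pics/w1.png',im)
E
```

```text
t: 3.05
tool_pos: [500.1, 336.4, 131.7]
orientation: [3.141, -0.011, 0.039]
contact_force: [-2.0, -1.0, -0.9]
finger_gap: 0.004
[501.99901582 337.22074152 135.61596992] [-3.14030438 -0.01520503  0.03930961]
-270 36 [320. 153.]
-270 -36 [319. 235.]
-178 -43 [435. 257.]
-206 0 [402. 203.]
-167 34 [457. 160.]
-234 0 [366. 203.]
```

View pics/w1.png

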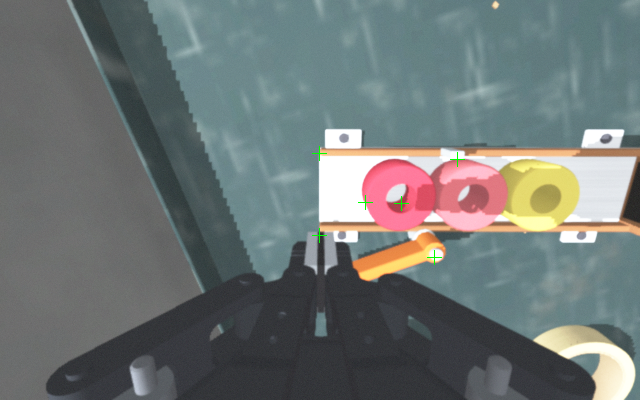

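The wrist view matches the projected marks to about 3 px. The crimson roll is at (398,195), the channel is open behind it, and the keeper is clear at (355–440, 240–270). Lowering behind the row.

```bash
python3 -m handwheel '[{"grip":0.0,"tx":0.002,"ty":0.0,"tz":-0.035,"wx":0.0,"wy":0.012,"wz":0.0},{"grip":0.0,"tx":0.0,"ty":0.0,"tz":-0.035,"wx":0.0,"wy":0.0,"wz":0.0},{"grip":0.0,"tx":0.0,"ty":0.0,"tz":-0.025,"wx":0.0,"wy":0.0,"wz":0.0},{"grip":0.0,"tx":0.0,"ty":0.0,"tz":-0.003,"wx":0.0,"wy":0.0,"wz":0.0},{"grip":0.0,"tx":0.0,"ty":0.0,"tz":0.0,"wx":0.0,"wy":0.0,"wz":0.0}]'
```

```text
t: 3.52
tool_pos: [514.4, 340.0, 51.1]
orientation: [-3.132, -0.025, 0.038]
contact_force: [0.3, -0.5, 0.2]
finger_gap: 0.004
```

```bash
python3 -m handwheel '[{"grip":0.0,"tx":-0.01,"ty":-0.002,"tz":-0.008,"wx":0.0,"wy":0.02,"wz":0.0},{"grip":0.0,"tx":0.0,"ty":0.0,"tz":0.0,"wx":0.0,"wy":0.0,"wz":0.0},{"grip":0.0,"tx":0.0,"ty":0.0,"tz":0.0,"wx":0.0,"wy":0.0,"wz":0.0}]'
```

```text
t: 3.77
tool_pos: [508.3, 339.6, 50.7]
orientation: [-3.127, -0.014, 0.038]
contact_force: [0.7, -0.1, -0.2]
finger_gap: -0.003
```

```bash
python3 -m handwheel '[{"grip":0.0,"tx":-0.004,"ty":0.0,"tz":-0.016,"wx":-0.01,"wy":0.01,"wz":0.0}]'; python3 -m handwheel '[{"grip":0.0,"tx":0.0,"ty":0.0,"tz":0.0,"wx":0.0,"wy":0.0,"wz":0.0}]'
```

```text
t: 3.85
tool_pos: [507.5, 340.8, 39.1]
orientation: [-3.133, -0.012, 0.038]
contact_force: [0.9, 0.4, -0.4]
finger_gap: -0.0
t: 3.93
tool_pos: [505.9, 340.4, 37.5]
orientation: [-3.135, -0.009, 0.038]
contact_force: [0.1, -0.2, -0.8]
finger_gap: -0.002
```

```bash
python3 -m handwheel '[{"grip":0.0,"tx":-0.001,"ty":-0.008,"tz":-0.004,"wx":0.0,"wy":0.01,"wz":0.0},{"grip":0.0,"tx":0.0,"ty":-0.01,"tz":-0.0,"wx":0.0,"wy":0.0,"wz":0.0},{"grip":0.0,"tx":0.0,"ty":-0.01,"tz":0.0,"wx":0.0,"wy":0.0,"wz":0.0},{"grip":0.0,"tx":0.0,"ty":-0.01,"tz":0.0,"wx":0.0,"wy":0.0,"wz":0.0}]'; python3 -m handwheel '[{"grip":0.0,"tx":0.0,"ty":-0.008,"tz":0.0,"wx":0.0,"wy":0.0,"wz":0.0},{"grip":0.0,"tx":0.0,"ty":-0.008,"tz":0.0,"wx":0.0,"wy":0.0,"wz":0.0}]'
```

```text
t: 4.27
tool_pos: [504.9, 301.8, 33.6]
orientation: [-3.133, 0.0, 0.042]
contact_force: [1.3, 1.6, 0.1]
finger_gap: -0.0
t: 4.43
tool_pos: [505.7, 283.4, 34.1]
orientation: [-3.132, -0.001, 0.04]
contact_force: [0.8, 1.6, -0.2]
finger_gap: 0.0
```

```bash
python3 -m handwheel '[{"grip":0.0,"tx":0.0,"ty":-0.006,"tz":0.0,"wx":0.0,"wy":0.0,"wz":0.0},{"grip":0.0,"tx":0.0,"ty":-0.006,"tz":0.0,"wx":0.0,"wy":0.0,"wz":0.0},{"grip":0.0,"tx":0.0,"ty":-0.005,"tz":0.0,"wx":0.0,"wy":0.0,"wz":0.0}]'; for i in 1; do python3 -m handwheel '[{"grip":0.0,"tx":0.0,"ty":-0.004,"tz":0.0,"wx":0.0,"wy":0.0,"wz":0.0}]'; done; python3 -m handwheel '[{"grip":0.0,"tx":0.0,"ty":-0.003,"tz":0.0,"wx":0.0,"wy":0.0,"wz":0.0}]';python3 -m handwheel '[{"grip":0.0,"tx":0.0,"ty":-0.003,"tz":0.0,"wx":0.0,"wy":0.0,"wz":0.0}]'
```

```text
t: 4.68
tool_pos: [506.3, 263.1, 34.6]
orientation: [-3.132, -0.002, 0.038]
contact_force: [1.2, 2.0, 0.1]
finger_gap: 0.0
t: 4.77
tool_pos: [506.4, 258.4, 34.7]
orientation: [-3.132, -0.002, 0.037]
contact_force: [-0.0, 1.1, 0.3]
finger_gap: 0.004
t: 4.85
tool_pos: [506.5, 254.8, 34.8]
orientation: [-3.132, -0.002, 0.037]
contact_force: [-0.5, 1.3, 0.4]
finger_gap: 0.005
t: 4.93
tool_pos: [506.6, 251.6, 34.9]
orientation: [-3.132, -0.003, 0.037]
contact_force: [1.2, 1.4, -0.0]
finger_gap: 0.003
```

```bash
python3 -m handwheel '[{"grip":0.0,"tx":0.0,"ty":-0.003,"tz":0.0,"wx":0.0,"wy":0.0,"wz":0.0}]'; python3 -m handwheel '[{"grip":0.0,"tx":0.0,"ty":-0.003,"tz":0.0,"wx":0.0,"wy":0.0,"wz":0.0}]';python3 -m handwheel '[{"grip":0.0,"tx":0.0,"ty":-0.002,"tz":0.0,"wx":0.0,"wy":0.0,"wz":0.0}]'
python3 - <<'E'
from h import *
c=cam('wrist','w2.png')
E
```

```text
t: 5.02
tool_pos: [506.7, 248.4, 34.9]
orientation: [-3.132, -0.003, 0.037]
contact_force: [1.2, 1.1, 1.0]
finger_gap: 0.0
t: 5.1
tool_pos: [506.7, 245.3, 34.9]
orientation: [-3.131, -0.003, 0.037]
contact_force: [0.9, 2.2, 0.9]
finger_gap: 0.002
t: 5.18
tool_pos: [506.7, 243.1, 34.9]
orientation: [-3.131, -0.003, 0.038]
contact_force: [1.2, 2.0, 0.5]
finger_gap: -0.001
```

View pics/w2.png

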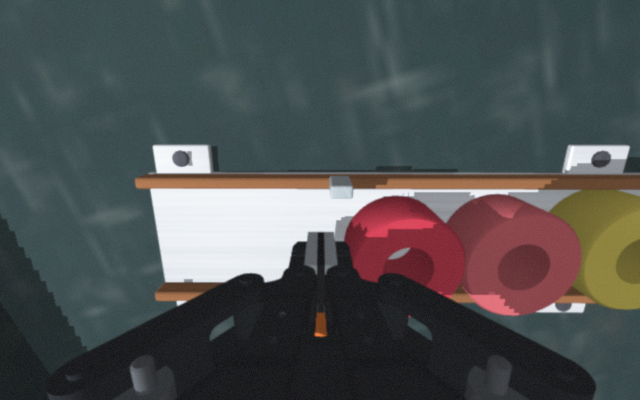

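The wrist view shows the fingertip (320,245) touching crimson (back edge about 345), which is nearly level with the catch (341,187). The row is still moving at about 2 N, so I'll continue in small steps.

```bash
R='';  python3 -m handwheel '[{"grip":0.0,"tx":0.0,"ty":-0.002,"tz":0.0,"wx":0.0,"wy":0.0,"wz":0.0}]' | sed -n '2p;4p'; python3 -m handwheel '[{"grip":0.0,"tx":0.0,"ty":-0.002,"tz":0.0,"wx":0.0,"wy":0.0,"wz":0.0}]'| sed -n '2p;4p';python3 -m handwheel '[{"grip":0.0,"tx":0.0,"ty":-0.002,"tz":0.0,"wx":0.0,"wy":0.0,"wz":0.0}]'| sed -n '2p;4p';python3 -m handwheel '[{"grip":0.0,"tx":0.0,"ty":-0.002,"tz":0.0,"wx":0.0,"wy":0.0,"wz":0.0}]'| sed -n '2p;4p'
```

```text
tool_pos: [506.7, 242.3, 35.0]
contact_force: [-0.4, 13.9, -1.1]
tool_pos: [506.9, 242.3, 35.2]
contact_force: [0.5, 12.9, 0.1]
tool_pos: [507.0, 242.4, 35.5]
contact_force: [0.9, 10.3, -0.4]
tool_pos: [507.0, 242.4, 35.7]
contact_force: [-0.2, 10.0, -0.8]
```

Contact: the motion stopped dead at y=242.3 with 14 N, matching the expected home position. Backing off, then up and over to the near side of the keeper.

```bash
python3 -m handwheel '[{"grip":0.0,"tx":0.0,"ty":0.012,"tz":0.0,"wx":0.0,"wy":0.0,"wz":0.0},{"grip":0.0,"tx":0.0,"ty":0.015,"tz":0.0,"wx":0.0,"wy":0.0,"wz":0.0},{"grip":0.0,"tx":0.0,"ty":0.01,"tz":0.03,"wx":-0.01,"wy":0.0,"wz":0.0},{"grip":0.0,"tx":0.0,"ty":0.0,"tz":0.035,"wx":0.0,"wy":0.0,"wz":0.0},{"grip":0.0,"tx":-0.03,"ty":0.0,"tz":0.01,"wx":0.0,"wy":0.0,"wz":0.0},{"grip":0.0,"tx":-0.035,"ty":0.002,"tz":0.0,"wx":0.0,"wy":0.0,"wz":0.0},{"grip":0.0,"tx":-0.025,"ty":0.0,"tz":0.0,"wx":0.0,"wy":0.0,"wz":0.0},{"grip":0.0,"tx":0.0,"ty":0.0,"tz":0.0,"wx":0.0,"wy":0.0,"wz":0.0}]'
python3 - <<'E'
from h import *
c=cam('wrist');a=cam('top')
o=ctrl.get_obs();print(o['tool_pos'],o['orientation'])
O=np.array([513,67,0]);e=np.array([.035,-.9994,0]);n=np.array([.9994,.035,0])
P=lambda x,y,z:O+x*e+y*n+[0,0,z]
im=c['img'][:,:,::-1].copy()
for x,y,z in [(-178,-43,42),(-167,34,36),(-139,0,36),(-83,0,36),(-28,0,36)]:
    cv2.drawMarker(im,tuple(int(v) for v in proj(c,P(x,y,z))[0]),(0,255,0),0,10,1)
t=cv2.resize(a['img'][165:245,190:340],(640,341),interpolation=cv2.INTER_CUBIC)[:,:,::-1]
cv2.imwrite('pics/w3.png',cv2.resize(np.vstack([im,t]),(512,593)))
E
```

```text
t: 6.23
tool_pos: [411.9, 284.1, 111.4]
orientation: [-3.135, 0.0, 0.035]
contact_force: [-1.4, 0.1, -0.2]
finger_gap: 0.004
[416.18025399 284.56970842 111.84958841] [-3.13388985 -0.00411199  0.03426753]
```

View pics/w3.png

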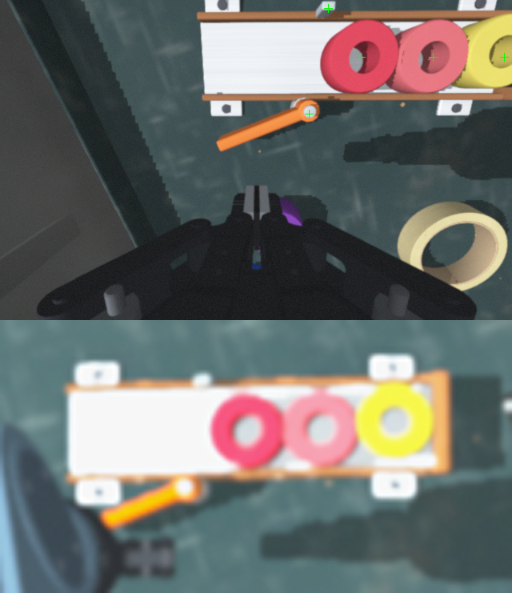

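Home is confirmed: yellow (395,420 in the lower inset) rests on the stop, the rolls touch, and the marks sit on the roll centres. The keeper is unmoved, pivot at (310,112) and end at (220,145). Lowering on its near side.

```bash
python3 -m handwheel '[{"grip":0.0,"tx":-0.007,"ty":0.003,"tz":-0.03,"wx":0.0,"wy":0.0,"wz":0.0},{"grip":0.0,"tx":-0.002,"ty":0.0,"tz":-0.025,"wx":0.0,"wy":0.0,"wz":0.0},{"grip":0.0,"tx":0.0,"ty":0.0,"tz":-0.015,"wx":0.0,"wy":0.0,"wz":0.0},{"grip":0.0,"tx":0.0,"ty":0.0,"tz":0.0,"wx":0.0,"wy":0.0,"wz":0.0}]'
```

```text
t: 6.67
tool_pos: [413.4, 289.3, 41.6]
orientation: [-3.132, -0.014, 0.034]
contact_force: [-0.3, 0.2, 0.2]
finger_gap: -0.001
```

```bash
python3 - <<'E'
import numpy as np
e=np.array([.035,-.9994]);n=np.array([.9994,.035]);P=np.array([513,67])-178*e-43*n
for t in [1.93,1.7,1.5,1.3,1.1,.9,.7,.5,.3,.15,0]:
    u=-np.sin(t)*e+np.cos(t)*n;m=np.cos(t)*e+np.sin(t)*n
    d=8*abs(m@e)+11*abs(m@n)
    print(t,(P+55*u-(5+d)*m).round(1))
E
python3 -m handwheel '[{"grip":0.0,"tx":0.004,"ty":0.0,"tz":-0.004,"wx":0.0,"wy":0.01,"wz":0.0}]'
```

```text
1.93 [425.9 287.2]
1.7 [438.1 294.9]
1.5 [449.2 298.9]
1.3 [459.4 301. ]
1.1 [470.3 301. ]
0.9 [481.5 298.7]
0.7 [492.4 293.8]
0.5 [502.3 286.3]
0.3 [510.5 276.5]
0.15 [515.2 267.8]
0 [518.3 258.3]
t: 6.75
tool_pos: [417.5, 289.3, 37.2]
orientation: [-3.133, -0.003, 0.035]
contact_force: [-0.7, -0.0, 0.8]
finger_gap: 0.002
```

```bash
python3 -m handwheel '[{"grip":0.0,"tx":0.008,"ty":0.002,"tz":0.001,"wx":0.0,"wy":0.0,"wz":0.0},{"grip":0.0,"tx":0.01,"ty":0.004,"tz":0.0,"wx":0.0,"wy":0.0,"wz":0.0},{"grip":0.0,"tx":0.01,"ty":0.003,"tz":0.0,"wx":0.0,"wy":0.0,"wz":0.0}]'; python3 -m handwheel '[{"grip":0.0,"tx":0.01,"ty":0.002,"tz":0.0,"wx":0.0,"wy":0.0,"wz":0.0},{"grip":0.0,"tx":0.008,"ty":0.0,"tz":0.0,"wx":0.0,"wy":0.0,"wz":0.0}]'
```

```text
t: 7.0
tool_pos: [448.0, 298.1, 38.3]
orientation: [-3.134, 0.001, 0.034]
contact_force: [-2.5, -1.0, 0.5]
finger_gap: 0.002
t: 7.17
tool_pos: [469.5, 300.6, 39.8]
orientation: [-3.134, 0.0, 0.033]
contact_force: [-2.2, -0.3, -0.1]
finger_gap: -0.001
```

Contact is steady at about 2 N. On round the arc: (481,299), (492,294), (502,286), (510,277).

```bash
python3 -m handwheel '[{"grip":0.0,"tx":0.009,"ty":-0.001,"tz":-0.002,"wx":0.0,"wy":0.0,"wz":0.0},{"grip":0.0,"tx":0.009,"ty":-0.005,"tz":0.0,"wx":0.0,"wy":0.0,"wz":0.0}]'; python3 -m handwheel '[{"grip":0.0,"tx":0.006,"ty":-0.007,"tz":0.0,"wx":0.0,"wy":0.0,"wz":0.0}]';python3 -m handwheel '[{"grip":0.0,"tx":0.004,"ty":-0.008,"tz":0.0,"wx":0.0,"wy":0.0,"wz":0.0}]'
```

```text
t: 7.33
tool_pos: [490.3, 295.2, 38.9]
orientation: [-3.133, -0.001, 0.033]
contact_force: [-2.6, 1.1, -0.9]
finger_gap: 0.004
t: 7.42
tool_pos: [498.0, 288.2, 39.2]
orientation: [-3.132, -0.002, 0.034]
contact_force: [-2.5, 0.8, -0.7]
finger_gap: -0.0
t: 7.5
tool_pos: [503.3, 279.8, 39.4]
orientation: [-3.132, -0.003, 0.033]
contact_force: [-0.3, 0.8, -1.2]
finger_gap: 0.001
```

```bash
python3 -m handwheel '[{"grip":0.0,"tx":0.001,"ty":-0.008,"tz":-0.001,"wx":0.0,"wy":0.0,"wz":0.0}]'|sed -n '2p;4p'; python3 -m handwheel '[{"grip":0.0,"tx":0.0,"ty":-0.005,"tz":0.0,"wx":0.0,"wy":0.0,"wz":0.0}]'|sed -n '2p;4p';python3 -m handwheel '[{"grip":0.0,"tx":0.0,"ty":-0.003,"tz":0.0,"wx":0.0,"wy":0.0,"wz":0.0}]'|sed -n '2p;4p';python3 -m handwheel '[{"grip":0.0,"tx":0.0,"ty":-0.003,"tz":0.0,"wx":0.0,"wy":0.0,"wz":0.0}]'|sed -n '2p;4p';python3 -m handwheel '[{"grip":0.0,"tx":0.0,"ty":-0.002,"tz":0.0,"wx":0.0,"wy":0.0,"wz":0.0}]'|sed -n '2p;4p'
```

```text
tool_pos: [506.1, 271.1, 38.9]
contact_force: [-0.2, 1.9, 0.7]
tool_pos: [507.2, 264.8, 39.0]
contact_force: [0.9, 2.1, -1.6]
tool_pos: [507.4, 263.2, 39.2]
contact_force: [-3.8, 26.4, -4.5]
tool_pos: [507.4, 263.3, 39.4]
contact_force: [-0.8, 23.9, -6.3]
tool_pos: [507.3, 263.8, 39.4]
contact_force: [1.3, 11.0, -6.4]
```

Stopped with 26 N at y=263, about 5 mm earlier than calculated. I'll take a look.

```bash
python3 -m handwheel '[{"grip":0.0,"tx":0.0,"ty":0.012,"tz":0.0,"wx":0.0,"wy":0.0,"wz":0.0},{"grip":0.0,"tx":0.0,"ty":0.02,"tz":0.0,"wx":0.0,"wy":0.0,"wz":0.0},{"grip":0.0,"tx":0.0,"ty":0.01,"tz":0.035,"wx":0.0,"wy":0.0,"wz":0.0},{"grip":0.0,"tx":0.0,"ty":0.0,"tz":0.035,"wx":0.0,"wy":0.0,"wz":0.0},{"grip":0.0,"tx":0.0,"ty":0.0,"tz":0.0,"wx":0.0,"wy":0.0,"wz":0.0}]'
python3 - <<'E'
from h import *
c=cam('wrist')
O=np.array([513,67,0]);e=np.array([.035,-.9994,0]);n=np.array([.9994,.035,0])
P=lambda x,y,z:O+x*e+y*n+[0,0,z]
im=c['img'][:,:,::-1].copy()
for x,y,z in [(-178,-43,42),(-178,38,42),(-167,34,36)]:
    u=proj(c,P(x,y,z))[0];print(u.round());cv2.drawMarker(im,tuple(int(v) for v in u),(0,255,0),0,10,1)
cv2.imwrite('pics/w4.png',im)
hsv=cv2.cvtColor(c['img'],cv2.COLOR_RGB2HSV);m=cv2.inRange(hsv,(8,190,130),(19,255,255))
k=max(cv2.findContours(m,0,1)[0],key=cv2.contourArea);r=cv2.minAreaRect(k);b=cv2.boxPoints(r);print(r)
print(((ray(c,b,42)-O)@np.c_[e,n]).round(1))
E
```

```text
t: 8.33
tool_pos: [504.0, 305.9, 109.2]
orientation: [-3.117, -0.004, 0.022]
contact_force: [1.1, 0.5, 0.9]
finger_gap: 0.003
[408. 272.]
[416. 160.]
[430. 165.]
((401.0, 215.0), (0.0, 0.0), 0.0)
[[-185.4    0.6]
 [-185.4    0.6]
 [-185.4    0.6]
 [-185.4    0.6]]
```

View pics/w4.png

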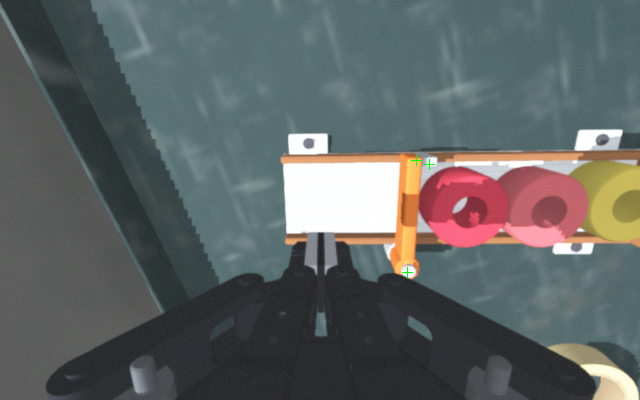

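The wrist view shows the keeper across the channel from pivot (408,272) to end (411,155), just behind crimson (left edge 420). The predicted shut end is (416,160), so I'll measure the angle from the edges and check whether a few degrees are missing.

Run:
```python
from h import *
c=cam('wrist');O=np.array([513,67,0]);e=np.array([.035,-.9994,0]);n=np.array([.9994,.035,0])
hsv=cv2.cvtColor(c['img'],cv2.COLOR_RGB2HSV)
m=cv2.inRange(hsv,(8,170,90),(25,255,255))
for y in range(152,262,8):
    x=np.where(m[y,380:440])[0]+380
    if len(x): print(y,x.min(),x.max(),((ray(c,[(x.min(),y),(x.max(),y)],42)-O)@np.c_[e,n]).round(1).tolist(), hsv[y,x.min():x.max()+1,2].tolist())
a=cam('top')
r=c['img'][140:290,380:450]; t=a['img'][180:225,205:275]
cv2.imwrite('pics/w5.png',np.hstack([cv2.resize(r,(280,600),interpolation=2),cv2.resize(t,(518,600),fx=0,fy=0,interpolation=2)])[:,:,::-1][:600,:800])
```

```text
160 401 421 [[-187.8, 37.5], [-175.2, 37.3]] [243, 243, 243, 243, 244, 245, 251, 255, 255, 255, 255, 254, 254, 254, 254, 254, 254, 254, 254, 253, 242]
168 401 420 [[-187.5, 32.3], [-175.4, 32.2]] [242, 243, 243, 244, 244, 248, 254, 255, 255, 255, 254, 254, 254, 254, 254, 254, 254, 254, 253, 249]
176 400 419 [[-187.8, 27.0], [-175.6, 26.9]] [243, 243, 243, 243, 244, 245, 251, 255, 255, 255, 254, 254, 254, 254, 254, 254, 254, 254, 254, 252]
184 400 419 [[-187.5, 21.7], [-175.2, 21.6]] [243, 243, 243, 244, 244, 248, 254, 255, 255, 255, 254, 254, 254, 254, 254, 254, 254, 254, 253, 244]
192 400 419 [[-187.2, 16.3], [-174.8, 16.2]] [240, 235, 235, 237, 245, 252, 255, 255, 255, 254, 254, 254, 254, 254, 254, 254, 254, 253, 250, 221]
200 399 419 [[-187.5, 10.7], [-174.4, 10.7]] [242, 231, 172, 138, 134, 138, 158, 174, 187, 195, 198, 197, 193, 196, 195, 195, 194, 194, 194, 184, 161]
208 399 418 [[-187.2, 5.2], [-174.6, 5.1]] [231, 172, 135, 135, 137, 148, 167, 183, 191, 195, 196, 198, 197, 197, 196, 195, 197, 194, 192, 174]
216 398 416 [[-187.5, -0.5], [-175.5, -0.6]] [241, 231, 173, 136, 132, 143, 159, 176, 187, 192, 194, 194, 196, 197, 195, 196, 197, 197, 190]
224 398 415 [[-187.2, -6.3], [-175.7, -6.3]] [242, 243, 244, 241, 226, 190, 178, 186, 190, 197, 198, 198, 198, 197, 197, 196, 197, 196]
232 397 416 [[-187.5, -12.1], [-174.6, -12.2]] [241, 242, 243, 244, 243, 249, 254, 255, 255, 254, 254, 254, 254, 254, 254, 254, 253, 253, 248, 215]
240 396 415 [[-187.9, -18.1], [-174.9, -18.1]] [240, 241, 242, 243, 244, 246, 252, 255, 255, 255, 254, 254, 254, 254, 254, 253, 253, 253, 251, 231]
248 394 415 [[-188.9, -24.2], [-174.4, -24.2]] [224, 226, 238, 241, 242, 242, 245, 249, 254, 255, 255, 254, 254, 254, 254, 254, 253, 253, 253, 251, 241, 192]
256 391 414 [[-190.7, -30.3], [-174.7, -30.3]] [241, 239, 238, 235, 232, 228, 223, 220, 225, 241, 252, 255, 255, 254, 254, 254, 254, 254, 254, 253, 253, 253, 248, 221]
```

View pics/w5.png

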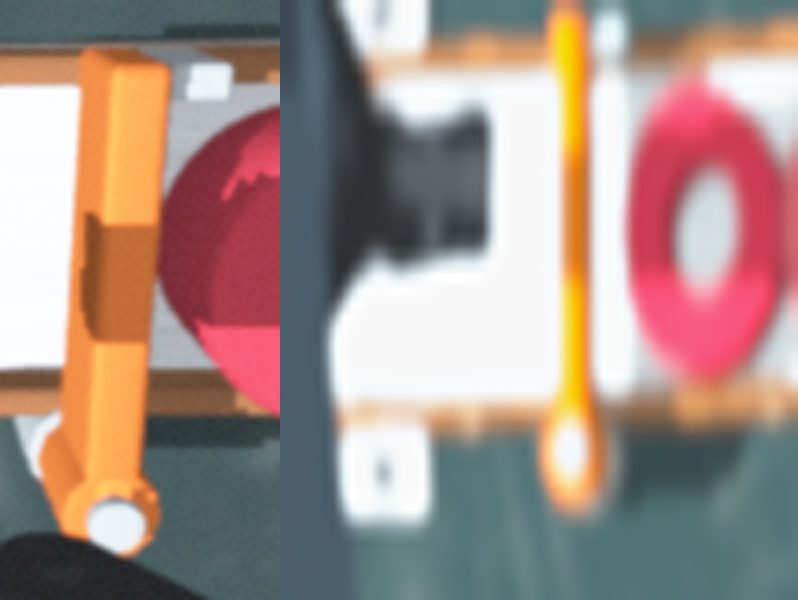

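Run:
```python
from h import *
c=cam('top');O=np.array([513,67,0]);e=np.array([.035,-.9994,0]);n=np.array([.9994,.035,0])
hsv=cv2.cvtColor(c['img'],cv2.COLOR_RGB2HSV);s=np.zeros((400,640),np.uint8);s[178:215,240:315]=1
for nm,lo,hi in [('crimson',(165,150,90),(180,255,255)),('pink',(165,60,90),(180,149,255)),('yellow',(22,150,90),(35,255,255))]:
    m=cv2.morphologyEx(cv2.inRange(hsv,lo,hi)*s,cv2.MORPH_OPEN,np.ones((3,3)))
    ys,xs=np.where(m);P=(ray(c,np.c_[xs,ys],36)-O)@np.c_[e,n]
    print(nm,P.min(0).round(),P.max(0).round(),np.median(P,0).round())
m=cv2.inRange(hsv,(8,170,90),(24,255,255)); w=(ray(c,[(x,y) for y,x in zip(*np.where(m[183:205,262-30:262])) for x,y in [(x+232,y+183)]],42)-O)@np.c_[e,n]
print('arm',w[:,0].min().round(),w[:,0].max().round(),np.polyfit(w[:,1],w[:,0],1))
```

```text
crimson [-158.  -29.] [-111.   19.] [-135.   -6.]
pink [-109.  -27.] [-59.  22.] [-84.  -4.]
yellow [-185.  -24.] [-7. 35.] [-31.   4.]
arm -179.0 -176.0 [ 1.03648003e-02 -1.77667701e+02]
```

The keeper lies at rack x=-177.7 with a slope of about 0.01 rad (shut). The rolls are at about -31, -84 and -135 mm (home), and the gripper is clear. Handing in.

```bash
python3 -c "
from cell import ctrl
print(ctrl.get_obs()['t'],ctrl.job_done())"
```

```text
the job is handed in; nothing more can be done
8.5333 None
```

I pushed the row (yellow first, pink, then crimson) home against the end stop. I then swung the orange keeper shut behind it and handed the job in at about 8.5 s.

- **Rolls:** I pushed from behind with the closed fingertips until the row stopped dead at about 14 N. In the last top view the centres measured about -31, -84 and -135 mm, against the expected -28, -83 and -139.
- **Keeper:** I pushed it round until it met a hard stop at about 26 N. Its centre line measured at x = -177.7 mm, within about 0.01 rad of straight across.
- **What disagreed:**
  - The keeper's stop came about 5 mm sooner than I had calculated. I think I had the finger's thickness wrong, since both cameras show the arm shut.
  - The gap behind crimson looked wider than the stated 6 mm in the blurry top view, at roughly 10 mm. That fits crimson measuring about 4 mm nearer the stop than nominal.
- **Other things on the table:** no unexpected forces showed in the readings after each move. I did not measure the bystanders again at the end.

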